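# Refit the winder's crank wheel, then present the bearing ball on its tray

### The job

Get the yarn winder ready for its bearing: fit the red crank wheel the right way up onto the winder's square spindle, fully home on the collar, and let go of it. Then pick up the yellow tray by its handle and carry it, without the loose steel ball ever leaving its pocket, to the round green pad on the winder, and finish while still holding the tray there: level, still, over the middle of the pad and about 10 cm above it. Leave everything else on the table as it is.

Things in the scene. Friction and masses are not known exactly. Their poses are not given: they have to be found in the camera images.
- winder: cone winder, fixed: dark steel base plate 150 (x) x 280 (y) x 12; green gearbox 100 x 100 centred at y = +70, its top 57 above the table; a blue cone, 62 dia, sticks out level from it to y = +205, its top 67 above the table; round green pad at y = -70. Origin: centre of the plate's underside, z up
- spindle (a point): foot of the winder's upright square spindle, on the axis, on top of the steel collar (48 dia) that the wheel must rest on; 65 above the table. The spindle is 16 x 16 with sides along this frame's x and y; it stands 38 above this point, square for 32, then a round point tapering from 16 to 10 dia over the last 6
- pad (a point): centre of the top face of the round green pad (110 dia), 15 above the table; z up. Nothing stands on the pad
- wheel: crank wheel, loose, right way up on the table, 180 to 280 g: flat red rim 104 dia x 10 thick; square aluminium hub 34 x 34, top 42 above the underside, to grip; black crank pin 12 dia, top 36 high, at x = +31, y = +31. A 19 x 19 square hole runs right through the hub; hole and hub sides lie along x and y; any quarter turn fits. Origin: centre of the underside, z up
- tray: yellow tray, loose, flat on the table, 180 to 280 g: plate 150 (x) x 100 (y) x 6 with a lip to 12; in the middle an upright wooden fin handle 50 long (x), 12 thick (y), its top 62 above the underside. Shallow black-rimmed pockets at x = +50 and x = -50; the ball lies in the +x one. Origin: centre of the underside, z up
- pocket (a point): centre of the floor of the tray's pocket that holds the ball: 50 along the tray's +x, 6 above its underside. The pocket is 32 across inside, its rim 3 high, so the ball rolls loosely in it and climbs out when the tray is tipped by more than about 40 degrees or jerked
- ball_center (a point): centre of the loose steel bearing ball, 24 dia, 57 g
- red_tube: bystander, loose, leave alone: red plastic yarn tube standing upright, 60 dia x 110. Origin: centre of the underside
- green_tube: bystander, loose, leave alone: green plastic yarn tube standing upright, 60 dia x 130. Origin: centre of the underside
- cone: bystander, loose, leave alone: orange empty yarn cone standing upright, 68 dia at the foot, 145 high. Origin: centre of the underside
- oil: bystander, loose, leave alone: small clear oil bottle with a red cap, 44 dia x 100. Origin: centre of the underside
- screwdriver: bystander, loose, leave alone: screwdriver lying flat, 190 long. Origin: about the middle of the tool, underside
- wrench: bystander, loose, leave alone: spanner lying flat, 160 long. Origin: about the middle of the tool, underside
Things that resemble listed ones, but are neither listed nor needed, are in the scene too. What is shaped like the wheel but blue or purple is not meant.

How it is judged:
On the way, in this order (a step that is already met when the one before it is completed fails the run):
1. the crank wheel is fully home on the square spindle and let go (horizontal distance between wheel and spindle below 0.005 m and z of wheel in the frame of spindle between -0.003 and 0.004 m and angle between the z axis of wheel and the z axis of spindle, either way round below 0.06 rad and contact force between the fingers and wheel below 0.2 N), for 0.3 s.
2. the tray is lifted by the gripper with the ball in its pocket (height (world z) of tray above 0.04 m and contact force between the fingers and tray above 1 N and horizontal distance between ball_center and pocket below 0.015 m and distance between ball_center and pocket below 0.02 m), for 0.2 s.
At the end, for the whole second after the job is handed in: Wheel untouched and home on the collar (5 mm sideways, 4 mm high, 3 degrees); the fingers alone hold the tray, still, level within 6 degrees, its middle within 40 mm of the pad's and its underside 60 to 140 mm above the pad; the ball is in its pocket (all of step 1 and horizontal distance between ball_center and pocket below 0.015 m and distance between ball_center and pocket below 0.02 m and horizontal distance between tray and pad below 0.04 m and z of tray in the frame of pad between 0.06 and 0.14 m and angle between tray's own z axis and vertical below 0.1 rad and linear speed of tray below 0.03 m/s and angular speed of tray below 0.2 rad/s and contact force between the fingers and tray above 1 N and contact force between tray and winder below 0.1 N and contact force between tray and wheel below 0.1 N); the arm keeps its last pose, push and grip.
It fails at once if the ball leaves its pocket (not (horizontal distance between ball_center and pocket below 0.015 m and distance between ball_center and pocket below 0.02 m)).
It fails at once if a bystander is shifted by more than 30 mm or knocked over (distance of any of red_tube, green_tube, cone, oil, screwdriver, wrench from where it was at the start of the episode above 0.03 m or angle between any of red_tube, green_tube, cone, oil's own z axis and vertical above 0.5 rad).
It also fails if it takes over 67 s, if anything falls off the work surface, if the arm or the gripper's body presses on something with over 40 N, if the wrist force passes 120 N, or if a joint passes its speed limit or range.

### The arm

A 7-joint arm with a two-finger parallel gripper is mounted at the origin on the work surface. World frame = base frame: x ahead of the robot, y to its left, z up, the work surface at z = 0. Lengths are in m, angles in rad, forces in N, time in s.
With the tool pointing down it reaches from about 0.4 to 0.875 m from the base axis. Payload 19.3 kg.
Tool frame: the origin (TCP) lies at the very end of the fingers, on their centre line; the grasp point (between the pads) lies bot.pinch_z behind it (bot.pinch_z is the distance from the TCP to the grasp point, in m); z points along the fingers, y is the line along which they close (so a half turn about z gives the same grasp; the last joint's range is limited). The gripper opens to 85 mm and grips with 20 to 120 N. Pads are 22 mm wide; open, the fingers measure 114 mm over their backs; the gripper's body (76 mm by 85 mm) begins 54 mm behind the grasp point. The pads swing forward as they close: fully open they stand 13 mm farther back than shut.
Start: joints at [1.212, 0.521, -0.036, 1.599, 0.021, 1.021, -0.113], TCP at [0.178, -0.599, 0.231] pointing down, gripper open.
Joint ranges: [-2.91, 2.91], [-0.3, 2.13], [-1.5, 1.42], [0.17, 2.43], [-1.26, 4.41], [0.16, 1.93], [-2.52, 2.52]. Speed limits (rad/s): [1.89, 1.89, 2.39, 2.39, 3.01, 3.01, 3.01].

### API

Orientations are given as [roll, pitch, yaw] about the fixed x, y, z axes, in that order (R = Rz(yaw) Ry(pitch) Rx(roll)).
In Python, from workcell import bot, grab_frame, ticket gives the robot as it stands.
- The arm moves only by the tool arm_command, never from a script. Its argument "commands" is a list of rows, each a list of 3 entries, a list of its own where there are three numbers: the shift along the world's x, y, z in mm, then the turn about the world's z in rad, then the gripper command: -1 is fully open, 1 is shut, values between are in proportion. In form: [[[tx, ty, tz], roll, fingers], ...]. A call has 1 to 20 rows; each row shifts and turns the commanded pose from where the row before left it; what a row does not reach is not made up. A row lasts 1/10 s, in which the tool goes at most 50 mm and 8.59 degrees, less where a joint would pass 70% of its speed; a pose out of reach is approached as far as the arm can. A call with a gripper value outside its range is refused whole. The fingers move at their own pace and stop on an object; "newtons" is the grip in N (left out, the last holds). Time passes only in rows, so rows that do not move let the fingers close. It gives the time, the measured TCP pose, the force, the opening and the grip force at its end, in the units of the state.
- bot.observe(): the state, without advancing time (a new reading comes with each control period).
- grab_frame(name): name is "scene" or "top" or "wrist"; returns a dict with "image" (400x640x3 uint8, red, green, blue), "vertical_fov" (degrees; the focal length in pixels is half the picture's height over the tangent of half this angle, whatever the lens; pixels are square), "cx", "cy" (the principal point, pixels), "R" (3x3) and "t" (3): a world point X has camera coordinates R X + t. Camera axes: x right, y down, z forward; pixel columns grow to the right and rows downward; lengths in m; the calibration is good to about 2 mm. The wrist camera is an equidistant fisheye: a pixel r from the principal point sees the ray r / f radians off the axis. A picture is of the moment at which its call begins. There is no depth.
- ticket.job_done(): hands the job in; it is judged then, once.
The state is a dict: "clock": time; "qpos": joint angles; "qd": joint speeds; "joint_efforts": joint torques, N m; "position": TCP position; "tool_rot": TCP orientation; "force": force on the tool from outside, world axes, zero at the start; "moment": the same for the moment, N m; "grip_width": finger opening in m; "finger_force": force on a finger pad.
Only numpy, scipy, OpenCV 4.12 (cv2) and the standard library are available. Lean on these libraries where they do the work, as an engineer would, in place of code of your own. Each camera call takes 0.05 s, during which the arm holds its last target. There are 200 camera calls.

## Working session

There is one attempt and no reset: what is moved stays moved. The work goes in short steps, Python scripts to look and compute and a tool call to move; the robot and the scene stay as the last step left them, time stands still between calls to the robot, and variables do not carry over. Pictures are saved under pics/ and viewed, at most 10 in all, crops included, and the job is handed in when it is done.

Besides the shell and the picture viewer there is one more tool, called by a JSON object that holds its "api" and its "payload", one argument or row to a line. arm_command: Moves the arm, as the interface text tells. Its arguments: {"type":"object","properties":{"commands":{"type":"array"},"newtons":{"type":"number"}},"required":["commands"]}

```bash
mkdir -p pics; cat > h.py <<'E'
import numpy as np, cv2
from workcell import bot, grab_frame, ticket
def save(n,f): cv2.imwrite(f'pics/{n}.png', f['image'][:,:,::-1])
def foc(f): return f['image'].shape[0]/2/np.tan(np.radians(f['vertical_fov'])/2)
def ray(f,u,v,fish=False):
    F=foc(f); x,y=u-f['cx'],v-f['cy']
    if fish:
        r=np.hypot(x,y); th=r/F; d=np.array([x/r*np.sin(th),y/r*np.sin(th),np.cos(th)]) if r>0 else np.array([0,0,1.])
    else: d=np.array([x/F,y/F,1.])
    R=np.array(f['R']); t=np.array(f['t']); return -R.T@t, R.T@d
def onz(f,u,v,z,fish=False):
    c,d=ray(f,u,v,fish); return c+d*(z-c[2])/d[2]
def proj(f,X,fish=False):
    p=np.array(f['R'])@np.array(X)+np.array(f['t']); F=foc(f)
    if fish:
        r=np.hypot(p[0],p[1]); th=np.arctan2(r,p[2]); return f['cx']+F*th*p[0]/r, f['cy']+F*th*p[1]/r
    return f['cx']+F*p[0]/p[2], f['cy']+F*p[1]/p[2]
E
python3 - <<'E'
from h import *
import pickle
fs={}
for n in ['top','scene','wrist']:
    f=grab_frame(n); save(n+'0',f); fs[n]=f; print(n,foc(f),-np.array(f['R']).T@np.array(f['t']))
pickle.dump(fs,open('f0.pkl','wb'))
print(bot.pinch_z, bot.observe())
E
```

```text
top 423.342712835991 [0.30179476 0.00213112 1.34704089]
scene 420.7125853609132 [ 1.27299093 -0.03433563  1.21051959]
wrist 309.70691628693146 [ 0.24960677 -0.57747831  0.37345219]
0.0187 {'clock': 0.15, 'qpos': array([ 1.21178355,  0.5219154 , -0.03631656,  1.5998712 ,  0.02119487,
        1.02111302, -0.11280863]), 'qd': array([-0.0020093 , -0.00258997,  0.00143398, -0.00186771, -0.00119161,
       -0.00029209,  0.00101754]), 'joint_efforts': array([ 1.86991223e-03, -9.27384210e+01,  1.98086947e+00, -3.70054543e+01,
        1.81905250e-02,  6.51252267e-03, -1.20265986e-04]), 'position': array([ 0.17790057, -0.59887363,  0.2308363 ]), 'tool_rot': array([-3.14067263e+00,  6.37215602e-05,  2.88779643e-01]), 'force': array([-0.61599149, -0.14874798, -0.17682133]), 'moment': array([-0.02173747, -0.02042624, -0.00926101]), 'finger_force': 0.0, 'grip_width': 0.08531456630231064}
```

View pics/top0.png

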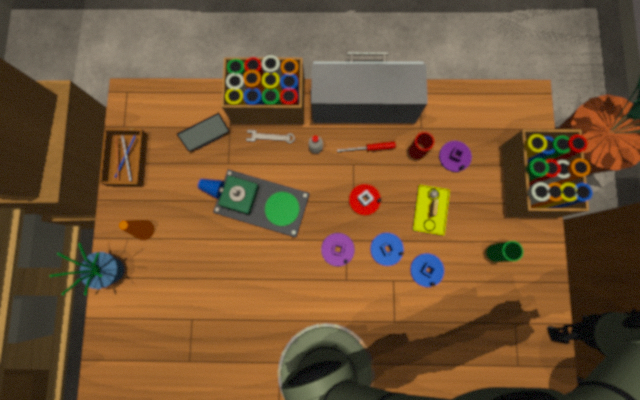

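View pics/scene0.png

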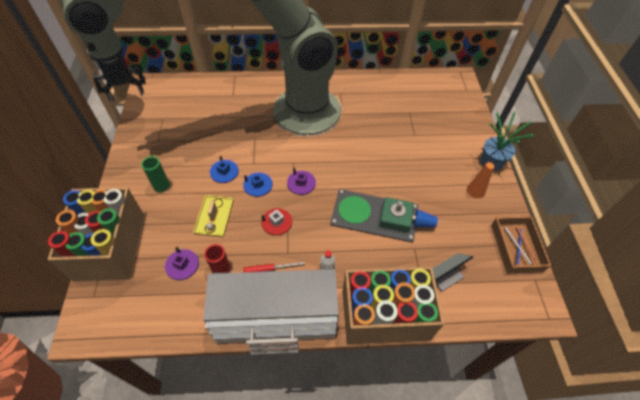

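The top view shows the winder's plate around (262,203), with the spindle near (237,193) and the pad near (282,209). The red wheel is at (365,199) and the yellow tray at (431,209).

```bash
python3 - <<'E'
from h import *
import pickle
fs=pickle.load(open('f0.pkl','rb')); f=fs['top']; im=f['image']
hsv=cv2.cvtColor(im,cv2.COLOR_RGB2HSV)
def blob(m,box):
    k=np.zeros(m.shape,np.uint8); x0,y0,x1,y1=box; k[y0:y1,x0:x1]=m[y0:y1,x0:x1]
    c=max(cv2.findContours(k,cv2.RETR_EXTERNAL,cv2.CHAIN_APPROX_NONE)[0],key=cv2.contourArea); return c
red=cv2.inRange(hsv,(0,190,90),(6,255,255))|cv2.inRange(hsv,(174,190,90),(180,255,255))
yel=cv2.inRange(hsv,(24,150,90),(34,255,255)); grn=cv2.inRange(hsv,(50,120,110),(75,255,255))
box=cv2.inRange(hsv,(50,100,30),(85,255,109))
for n,m,b,z in [('wheel',red,(340,180,390,220),.01),('tray',yel,(405,175,460,240),.012),('pad',grn,(250,180,310,235),.015),('gear',box,(210,170,262,220),.057)]:
    c=blob(m,b); r=cv2.minAreaRect(c); p=[onz(f,*q,z)[:2] for q in cv2.boxPoints(r)]
    print(n,r,onz(f,*r[0],z)[:2].round(3),cv2.contourArea(c)); print(np.round(p,3).tolist())
cv2.imwrite('pics/crop1.png',cv2.resize(im[165:245,190:460,::-1],None,fx=2.9,fy=2.9,interpolation=cv2.INTER_CUBIC))
E
```

```text
wheel ((364.5000305175781, 199.00001525878906), (30.405588150024414, 30.40559196472168), 45.0) [ 0.533 -0.121] 711.0
[[0.532, -0.052], [0.603, -0.121], [0.534, -0.189], [0.464, -0.12]]
tray ((431.0000305175781, 209.50001525878906), (32.62113571166992, 47.62933349609375), 7.125016689300537) [ 0.501 -0.331] 1448.0
[[0.431, -0.269], [0.584, -0.292], [0.571, -0.395], [0.42, -0.37]]
pad ((281.5, 208.5), (33.0, 33.0), 90.0) [0.499 0.144] 867.0
[[0.552, 0.198], [0.553, 0.092], [0.447, 0.09], [0.446, 0.195]]
gear ((237.71701049804688, 194.49057006835938), (33.24125289916992, 31.318206787109375), 15.945395469665527) [0.536 0.277] 930.5
[[0.502, 0.338], [0.598, 0.316], [0.569, 0.215], [0.475, 0.238]]
```

View pics/crop1.png

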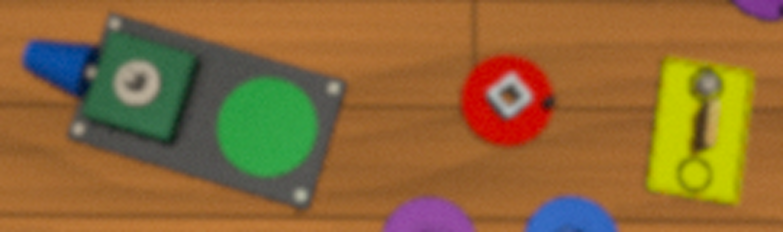

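The crop shows the hub as a diamond, about 45° in world, with the pin pointing toward world −y. The ball is in the tray's upper pocket (crop 706,84), which is world +x. I'm going above the wheel.

{"api": "arm_command", "payload": {
  "commands": [
    [[24,32,0],-0.07,-1],
    [[24,32,0],-0.07,-1],
    [[24,32,0],-0.07,-1],
    [[24,32,0],-0.07,-1],
    [[24,32,0],-0.07,-1],
    [[24,32,0],-0.07,-1],
    [[24,32,0],-0.07,-1],
    [[24,32,0],-0.07,-1],
    [[24,32,0],-0.07,-1],
    [[24,32,0],-0.07,-1],
    [[24,32,0],-0.07,-1],
    [[24,32,0],-0.07,-1],
    [[24,32,0],-0.07,-1],
    [[24,32,0],-0.07,-1],
    [[19,30,0],-0.09,-1],
    [[0,0,-40],0,-1],
    [[0,0,-40],0,-1],
    [[0,0,0],0,-1],
    [[0,0,0],0,-1]
  ],
  "newtons": 40
}}

```text
clock: 2.05
position: [0.5329, -0.1213, 0.1518]
tool_rot: [3.141, 0.001, -0.782]
force: [0.8, -0.2, 0.6]
grip_width: 0.0853
finger_force: 0.0
```

```bash
python3 - <<'E'
from h import *
import pickle
f=grab_frame('wrist'); save('w1',f); pickle.dump(f,open('w1.pkl','wb'))
o=bot.observe(); print(o['position'],o['tool_rot'],o['clock']); print(proj(f,[.533,-.121,.04],True))
E
```

```text
[ 0.53360687 -0.1214986   0.15282303] [-3.14086468e+00 -1.02093563e-03 -7.81789385e-01] 2.1
(np.float64(318.7826791110387), np.float64(195.0745736825817))
```

View pics/w1.png

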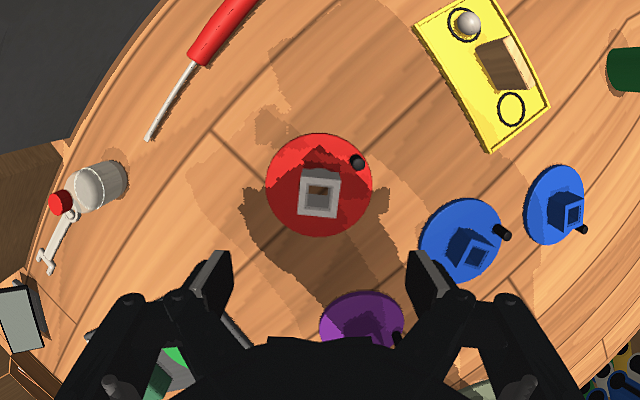

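The wrist view shows the red rim around (319,185), the hub top as a quad around (319,193), the pin at (357,162), and the ball at (467,23) in its pocket. Next I measure the hub corners on z=0.042 and the tray.

```bash
cat >> h.py <<'E'
def quad(f,m,z,box,fish=True):
    x0,y0,x1,y1=box; k=np.zeros(m.shape,np.uint8); k[y0:y1,x0:x1]=m[y0:y1,x0:x1]
    c=max(cv2.findContours(k,cv2.RETR_EXTERNAL,cv2.CHAIN_APPROX_NONE)[0],key=cv2.contourArea)
    P=np.array([onz(f,*q[0],z,fish)[:2]*1000 for q in cv2.convexHull(c)],np.float32)
    (cx,cy),s,a=cv2.minAreaRect(P); return np.round([cx,cy,*s,a],1)
E
python3 - <<'E'
from h import *
import pickle
f=pickle.load(open('w1.pkl','rb')); hsv=cv2.cvtColor(f['image'],cv2.COLOR_RGB2HSV)
red=cv2.inRange(hsv,(0,170,60),(5,255,255))|cv2.inRange(hsv,(172,170,60),(180,255,255))
hub=cv2.inRange(hsv,(0,0,140),(180,60,255))
yel=cv2.inRange(hsv,(24,100,90),(34,255,255))
print('rim',quad(f,red,.01,(250,120,390,245)))
print('hub',quad(f,hub,.042,(285,160,355,230)))
print('tray',quad(f,yel,.012,(400,0,560,160)))
E
```

```text
rim [ 533.  -120.2  102.   102.    45.3]
hub [ 532.4 -119.8   33.5   33.8   39.2]
tray [ 502.2 -327.8   91.7  149.2   81.4]
```

{"api": "arm_command", "payload": {
  "commands": [
    [[-1,1,-20],-0.105,-1],
    [[0,0,-30],0,-1],
    [[0,0,-30],0,-1],
    [[0,0,-30],0,-1],
    [[0,0,-20],0,-1],
    [[0,0,-10],0,-1],
    [[0,0,0],0,1],
    [[0,0,0],0,1],
    [[0,0,0],0,1],
    [[0,0,0],0,1],
    [[0,0,0],0,1],
    [[0,0,0],0,1],
    [[0,0,0],0,1]
  ],
  "newtons": 50
}}

```text
clock: 3.4
position: [0.5327, -0.1203, 0.0126]
tool_rot: [-3.14, -0.001, -0.887]
force: [-2.7, 0.3, 13.7]
grip_width: 0.0333
finger_force: 50.0
```

{"api": "arm_command", "payload": {
  "commands": [
    [[0,0,10],0,1],
    [[0,0,30],0,1],
    [[0,0,40],0,1],
    [[0,0,40],0,1],
    [[0,0,30],0,1],
    [[-6,30,0],0.044,1],
    [[-6,30,0],0.044,1],
    [[-6,30,0],0.044,1],
    [[-6,30,0],0.044,1],
    [[-6,30,0],0.044,1],
    [[-6,30,0],0.044,1],
    [[-6,30,0],0.044,1],
    [[-6,30,0],0.044,1],
    [[-6,30,0],0.044,1],
    [[-6,30,0],0.044,1],
    [[-6,30,0],0.044,1],
    [[-6,30,0],0.044,1],
    [[-6,30,0],0.044,1],
    [[-9,32,0],0.044,1],
    [[0,0,0],0,1]
  ]
}}

```text
clock: 5.4
position: [0.4431, 0.3064, 0.162]
tool_rot: [-3.14, 0.001, -0.263]
force: [0.5, -1.1, -1.4]
grip_width: 0.0336
finger_force: 50.6
```

{"api": "arm_command", "payload": {
  "commands": [
    [[0,0,0],0,1],
    [[0,0,0],0,1],
    [[0,0,0],0,1]
  ]
}}

```text
clock: 5.7
position: [0.4453, 0.3009, 0.1616]
tool_rot: [-3.142, -0.0, -0.272]
force: [0.7, -0.4, -1.9]
grip_width: 0.0333
finger_force: 50.5
```

```bash
python3 - <<'E'
from h import *
import pickle
f=grab_frame('wrist'); save('w2',f); pickle.dump(f,open('w2.pkl','wb'))
o=bot.observe(); print(o['position'],o['tool_rot'],o['clock'],o['force']); print(proj(f,[.536,.277,.065],True))
E
```

```text
[0.44535802 0.30101305 0.16156094] [-3.14152157e+00 -1.60781116e-04 -2.71870641e-01] 5.75 [-0.06727721  0.04061652 -0.76508438]
(np.float64(317.43775477212716), np.float64(82.10886595998399))
```

View pics/w2.png

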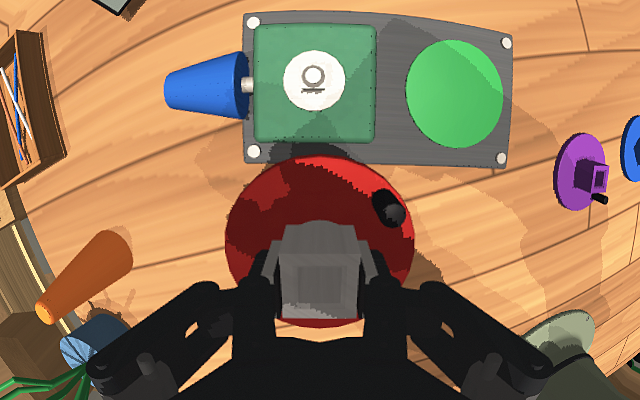

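The wheel is gripped level. The collar disc shows at (314,81) with the spindle tip at (313,76), the gearbox top around (315,83) and the pad at (455,94).

```bash
python3 - <<'E'
from h import *
import pickle
from scipy.optimize import least_squares
f=pickle.load(open('w2.pkl','rb')); hsv=cv2.cvtColor(f['image'],cv2.COLOR_RGB2HSV)
white=cv2.inRange(hsv,(0,0,150),(180,45,255))
gr=cv2.inRange(hsv,(50,60,30),(90,255,255))
red=cv2.inRange(hsv,(0,170,40),(5,255,255))|cv2.inRange(hsv,(172,170,40),(180,255,255))
col=quad(f,white,.065,(275,45,355,120)); print('collar',col)
print('gear',quad(f,gr,.057,(248,15,385,150)))
print('pad',quad(f,gr,.015,(400,35,510,155)))
k=red.copy(); k[:150]=0;k[330:]=0;k[:,:215]=0;k[:,420:]=0
c=max(cv2.findContours(k,cv2.RETR_EXTERNAL,cv2.CHAIN_APPROX_NONE)[0],key=cv2.contourArea)[:,0]
c=c[c[:,1]<235]   # visible far arc
z=.1615-.0126+.010
P=np.array([onz(f,*q,z,True)[:2]*1000 for q in c])
r=least_squares(lambda p:np.hypot(*(P-p[:2]).T)-p[2],[445,301,52],loss='soft_l1'); print('rim',r.x,np.abs(r.fun).mean(),len(c))
# spindle tip: dark ring detail
g=cv2.cvtColor(f['image'],cv2.COLOR_RGB2GRAY)[50:112,280:350]
cv2.imwrite('pics/sp.png',cv2.resize(f['image'][40:125,270:360,::-1],None,fx=6,fy=6,interpolation=cv2.INTER_NEAREST))
E
```

```text
collar [538.6 279.4  46.4  46.9  74.3]
gear [538.  279.2  97.4  97.   74. ]
pad [499.9 145.  109.3 109.7  28.7]
rim [446.69600185 300.56623154  50.02520835] 8.358792143094197 331
```

View pics/sp.png

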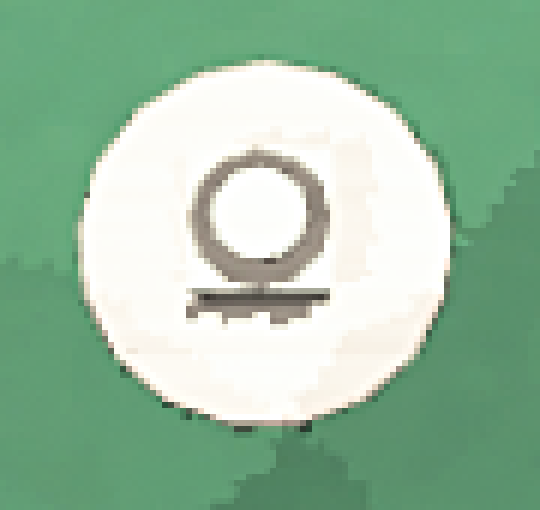

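```bash
python3 - <<'E'
from h import *
import pickle
f=pickle.load(open('w2.pkl','rb'))
print(onz(f,313.3,75.8,.103,True), onz(f,313.2,75.5,.097,True))
E
```

```text
[0.53773593 0.27910492 0.103     ] [0.53855646 0.27904937 0.097     ]
```

{"api": "arm_command", "payload": {
  "commands": [
    [[15,-4,0],-0.008,1],
    [[26,-6,0],0,1],
    [[26,-6,0],0,1],
    [[16,-3,0],0,1],
    [[9,-2,0],0,1],
    [[0,0,0],0,1],
    [[0,0,-15],0,1],
    [[0,0,-15],0,1],
    [[0,0,-8],0,1],
    [[0,0,0],0,1],
    [[0,0,0],0,1],
    [[0,0,0],0,1]
  ]
}}

```text
clock: 6.95
position: [0.5372, 0.2811, 0.1238]
tool_rot: [-3.141, -0.001, -0.278]
force: [-0.9, -0.2, -1.5]
grip_width: 0.0334
finger_force: 50.5
```

{"api": "arm_command", "payload": {
  "commands": [
    [[1,-2,-2],0,1],
    [[0,0,-4],0,1],
    [[0,0,-4],0,1],
    [[0,0,-4],0,1],
    [[0,0,-4],0,1],
    [[0,0,-2],0,1],
    [[0,0,0],0,1]
  ]
}}

```text
clock: 7.65
position: [0.5379, 0.2788, 0.1029]
tool_rot: [3.141, 0.0, -0.278]
force: [-0.1, 0.4, -2.5]
grip_width: 0.033
finger_force: 50.5
```

{"api": "arm_command", "payload": {
  "commands": [
    [[0,0,-4],0,1],
    [[0,0,-4],0,1],
    [[0,0,-4],0,1],
    [[0,0,-4],0,1],
    [[0,0,-4],0,1],
    [[0,0,-3],0,1],
    [[0,0,0],0,1]
  ]
}}

```text
clock: 8.35
position: [0.5378, 0.2788, 0.0798]
tool_rot: [3.141, 0.0, -0.278]
force: [0.2, -0.2, -1.8]
grip_width: 0.0332
finger_force: 50.5
```

{"api": "arm_command", "payload": {
  "commands": [
    [[0,0,-2],0,1],
    [[0,0,-1],0,1],
    [[0,0,0],0,1],
    [[0,0,0],0,1]
  ]
}}

```text
clock: 8.75
position: [0.538, 0.2789, 0.0777]
tool_rot: [-3.141, -0.0, -0.278]
force: [-2.2, -1.5, 4.8]
grip_width: 0.0333
finger_force: 51.3
```

Contact at the expected height. Releasing and backing off to look.

{"api": "arm_command", "payload": {
  "commands": [
    [[0,0,0],0,-1],
    [[0,0,0],0,-1],
    [[0,0,0],0,-1],
    [[0,0,0],0,-1],
    [[0,0,0],0,-1],
    [[0,0,0],0,-1],
    [[0,0,20],0,-1],
    [[0,0,40],0,-1],
    [[0,0,40],0,-1],
    [[0,0,20],0,-1],
    [[-5,-25,0],0,-1],
    [[-5,-30,0],0,-1],
    [[-5,-30,0],0,-1],
    [[-5,-25,0],0,-1],
    [[0,0,0],0,-1],
    [[0,0,0],0,-1],
    [[0,0,0],0,-1]
  ]
}}

```text
clock: 10.45
position: [0.518, 0.1698, 0.1973]
tool_rot: [-3.141, 0.0, -0.277]
force: [-0.1, 0.1, 0.5]
grip_width: 0.0852
finger_force: 0.0
```

```bash
python3 - <<'E'
from h import *
f=grab_frame('wrist'); save('w3',f)
o=bot.observe(); print(o['position'],o['tool_rot'],o['clock'])
hsv=cv2.cvtColor(f['image'],cv2.COLOR_RGB2HSV)
red=cv2.inRange(hsv,(0,170,40),(5,255,255))|cv2.inRange(hsv,(172,170,40),(180,255,255))
for z in (.073,.075,.079): print(quad(f,red,z,(0,0,640,400)))
s=grab_frame('scene'); hsv=cv2.cvtColor(s['image'],cv2.COLOR_RGB2HSV)
red=cv2.inRange(hsv,(0,190,60),(5,255,255))|cv2.inRange(hsv,(174,190,60),(180,255,255))
u,v=map(int,proj(s,[.538,.279,.075])); print(u,v)
for z in (.073,.075,.079): print(quad(s,red,z,(u-40,v-35,u+40,v+35),False))
E
```

```text
[0.51803256 0.16986937 0.19721968] [-3.14128731e+00  6.45555345e-05 -2.77092359e-01] 10.5
[537.9 278.3 102.8 105.1  26.9]
[538.2 277.4 102.1 104.3  26.9]
[539.  275.4 100.5 102.7  26.9]
399 207
[515.9 248.    9.8   3.9  87.8]
[516.7 247.4   9.8   4.   81.8]
[518.2 247.1  10.2   3.8  65.1]
```

View pics/w3.png

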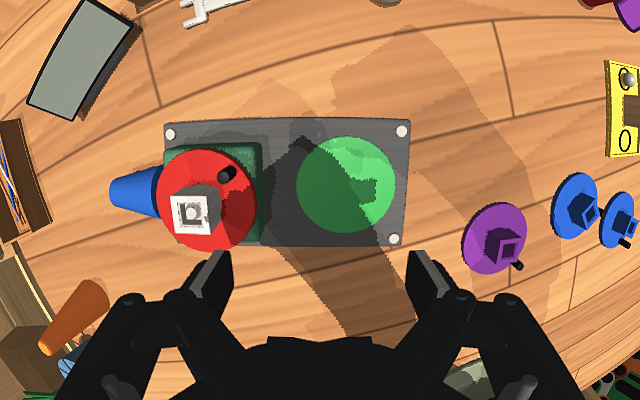

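The wheel rim is centred at (538,278) and fits 104 mm at z≈0.075, and the spindle tip shows inside the hub at (190,212). So it is home. Now to the tray.

{"api": "arm_command", "payload": {
  "commands": [
    [[-2,-20,0],0.008,-1],
    [[-2,-31,0],0.008,-1],
    [[-2,-31,0],0.008,-1],
    [[-2,-31,0],0.008,-1],
    [[-2,-31,0],0.008,-1],
    [[-2,-31,0],0.008,-1],
    [[-2,-31,0],0.008,-1],
    [[-2,-31,0],0.008,-1],
    [[-2,-31,0],0.008,-1],
    [[-2,-31,0],0.008,-1],
    [[-2,-31,0],0.008,-1],
    [[-2,-31,0],0.008,-1],
    [[-2,-31,0],0.008,-1],
    [[-2,-31,0],0.008,-1],
    [[-2,-31,0],0.008,-1],
    [[-2,-31,0],0.007,-1],
    [[0,-13,-10],0,-1],
    [[0,0,0],0,-1],
    [[0,0,0],0,-1],
    [[0,0,0],0,-1]
  ]
}}

```text
clock: 12.55
position: [0.4866, -0.3277, 0.1873]
tool_rot: [-3.141, 0.0, -0.15]
force: [-0.5, -0.9, -0.4]
grip_width: 0.0851
finger_force: 0.0
```

```bash
python3 - <<'E'
from h import *
f=grab_frame('wrist'); save('w4',f)
o=bot.observe(); print(o['position'],o['tool_rot'],o['clock'])
hsv=cv2.cvtColor(f['image'],cv2.COLOR_RGB2HSV)
print('tray',quad(f,cv2.inRange(hsv,(24,100,70),(34,255,255)),.012,(0,0,640,400)))
g=cv2.inRange(hsv,(5,40,60),(22,220,255)); print(proj(f,[.502,-.328,.062],True),proj(f,[.502,-.328,.006],True))
E
```

```text
[ 0.48653519 -0.32783975  0.18747564] [-3.14117511e+00 -2.02591673e-04 -1.49615545e-01] 12.6
tray [ 531.4 -333.6   95.    89.1   80.8]
(np.float64(316.7858236430773), np.float64(174.17599696004916)) (np.float64(317.114273431136), np.float64(162.78210143598955))
```

View pics/w4.png

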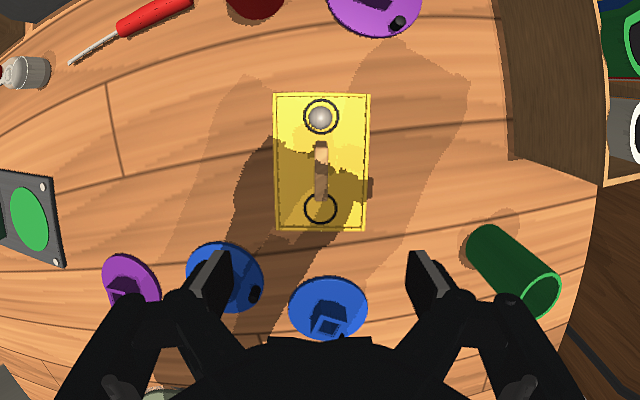

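The tray's corners are at (273,93), (371,94), (366,231) and (277,230). The fin is centred on column 321 and the ball is at (320,118).

```bash
python3 - <<'E'
from h import *
f=grab_frame('wrist')
P=np.array([onz(f,u,v,.012,True)[:2]*1000 for u,v in [(273,93),(371,94),(366,231),(277,230)]])
print(P.round(1),P.mean(0)); d=P[1]-P[2]+P[0]-P[3]; print(np.arctan2(d[1],d[0]))
print(cv2.minAreaRect(P.astype(np.float32)))
for u,v in [(321,142),(321,202)]: print(onz(f,u,v,.062,True))
E
```

```text
[[ 582.  -294.9]
 [ 566.5 -393.4]
 [ 418.7 -371.1]
 [ 434.8 -272.6]] [ 500.51819921 -333.00940373]
-0.1500621743538106
((500.38787841796875, -333.024658203125), (99.80206298828125, 150.01321411132812), 81.37545776367188)
[ 0.52980205 -0.33606693  0.062     ]
[ 0.47586472 -0.32808131  0.062     ]
```

{"api": "arm_command", "payload": {
  "commands": [
    [[7,-3,0],0,-1],
    [[7,-2,-20],0,-1],
    [[0,0,-35],0,-1],
    [[0,0,-35],0,-1],
    [[0,0,-30],0,-1],
    [[0,0,-25],0,-1],
    [[0,0,-15],0,-1],
    [[0,0,-5],0,-1],
    [[0,0,0],0,-0.5],
    [[0,0,0],0,0],
    [[0,0,0],0,0.3],
    [[0,0,0],0,0.5],
    [[0,0,0],0,0.6],
    [[0,0,0],0,0.7],
    [[0,0,0],0,0.8],
    [[0,0,0],0,0.9],
    [[0,0,0],0,1],
    [[0,0,0],0,1],
    [[0,0,0],0,1]
  ],
  "newtons": 60
}}

```text
clock: 14.55
position: [0.5004, -0.3336, 0.0227]
tool_rot: [-3.141, -0.0, -0.151]
force: [0.3, 5.5, 8.5]
grip_width: 0.0111
finger_force: 59.2
```

{"api": "arm_command", "payload": {
  "commands": [
    [[0,0,1],0,1],
    [[0,0,2],0,1],
    [[0,0,3],0,1],
    [[0,0,5],0,1],
    [[0,0,7],0,1],
    [[0,0,9],0,1],
    [[0,0,10],0,1],
    [[0,0,11],0,1],
    [[0,0,11],0,1],
    [[0,0,11],0,1],
    [[0,0,11],0,1],
    [[0,0,10],0,1],
    [[0,0,9],0,1],
    [[0,0,7],0,1],
    [[0,0,5],0,1],
    [[0,0,3],0,1],
    [[0,0,2],0,1],
    [[0,0,1],0,1],
    [[0,0,0],0,1],
    [[0,0,0],0,1]
  ]
}}

```text
clock: 16.55
position: [0.4999, -0.334, 0.14]
tool_rot: [-3.141, 0.0, -0.151]
force: [0.2, 0.5, -3.1]
grip_width: 0.0112
finger_force: 58.3
```

```bash
python3 - <<'E'
from h import *
f=grab_frame('wrist'); save('w5',f); o=bot.observe(); print(o['position'],o['force'],o['grip_width'])
E
```

```text
[ 0.4998906  -0.33403458  0.14006639] [-0.79494552  0.21084434 -3.12326519] 0.011148110941356973
```

View pics/w5.png

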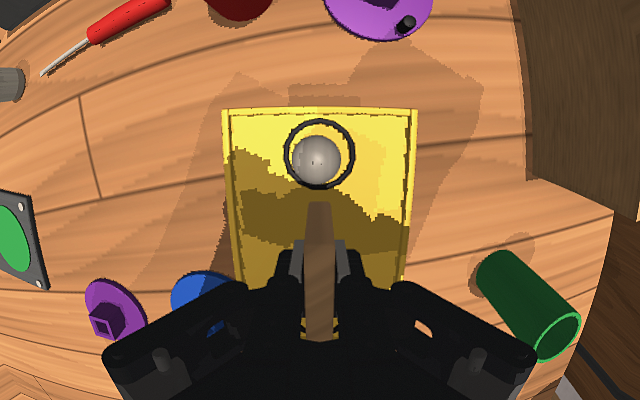

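The ball is in its pocket rim at (317,160) and the tray is level. I'm carrying it smoothly along +y.

{"api": "arm_command", "payload": {
  "commands": [
    [[0,1,0],0,1],
    [[0,2,0],0,1],
    [[0,4,0],0,1],
    [[0,6,0],0,1],
    [[0,8,0],0,1],
    [[0,10,0],0,1],
    [[0,12,0],0,1],
    [[0,14,0],0,1],
    [[0,16,0],0,1],
    [[0,18,0],0,1],
    [[0,18,0],0,1],
    [[0,18,0],0,1],
    [[0,18,0],0,1],
    [[0,18,0],0,1],
    [[0,18,0],0,1],
    [[0,18,0],0,1],
    [[0,18,0],0,1],
    [[0,18,0],0,1],
    [[0,18,0],0,1],
    [[0,18,0],0,1]
  ]
}}

```text
clock: 18.6
position: [0.4996, -0.0614, 0.1404]
tool_rot: [-3.141, -0.0, -0.151]
force: [1.0, 0.6, -3.0]
grip_width: 0.0111
finger_force: 58.4
```

{"api": "arm_command", "payload": {
  "commands": [
    [[0,18,0],0,1],
    [[0,18,0],0,1],
    [[0,18,0],0,1],
    [[0,18,0],0,1],
    [[0,18,0],0,1],
    [[0,18,0],0,1],
    [[0,17,0],0,1],
    [[0,15,0],0,1],
    [[0,13,0],0,1],
    [[0,12,0],0,1],
    [[0,10,0],0,1],
    [[0,9,0],0,1],
    [[0,8,0],0,1],
    [[0,6,0],0,1],
    [[0,4,0],0,1],
    [[0,3,0],0,1],
    [[0,1,0],0,1],
    [[0,1,0],0,1],
    [[0,0,0],0,1],
    [[0,0,0],0,1]
  ]
}}

```text
clock: 20.6
position: [0.5, 0.1437, 0.1403]
tool_rot: [3.142, -0.0, -0.151]
force: [0.3, -0.9, -3.0]
grip_width: 0.0116
finger_force: 58.3
```

{"api": "arm_command", "payload": {
  "commands": [
    [[0,0,0],0,1],
    [[0,0,0],0,1],
    [[0,0,0],0,1],
    [[0,0,0],0,1],
    [[0,0,0],0,1],
    [[0,0,0],0,1]
  ]
}}

```text
clock: 21.2
position: [0.5, 0.1439, 0.1403]
tool_rot: [-3.142, 0.0, -0.151]
force: [0.3, -0.3, -3.1]
grip_width: 0.0113
finger_force: 58.3
```

```bash
python3 - <<'E'
from h import *
f=grab_frame('wrist'); save('w6',f); o=bot.observe(); print(o['position'],o['tool_rot'],o['finger_force'],o['clock'])
E
```

```text
[0.49999885 0.14389915 0.14030676] [-3.14152274e+00 -4.75000307e-05 -1.51241380e-01] 58.349130749702454 21.25
```

View pics/w6.png

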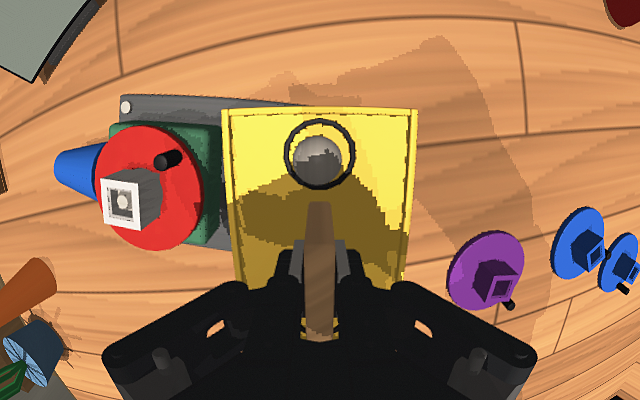

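The tray hangs level over the pad with the ball in its pocket at (318,158). The wheel is still home and clear of the tray.

```bash
python3 -c "
from workcell import ticket; print(ticket.job_done())"
```

```text
the job is handed in; nothing more can be done
None
```

I fitted the red wheel home on the spindle and let go of it. I then handed in the job with the tray held still and level over the pad, about 10 cm up, with the ball in its pocket; the hand-in returned no verdict.

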